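Set the bottle-top dispenser to 6

TASK

Set the dispenser on the white bottle with the red band (red cap) to 6: turn its black sleeve until the pointer rests at the number 6, then let go. Leave the settings of the other two dispensers as they are.

Things in the scene. Friction and masses are not known exactly. Their poses are not given: they have to be found in the camera images.
- red_sleeve_grip (a point): Red-capped dispenser: on the upright axis of its black round sleeve (44 mm diameter, 200 to 250 mm above the bench, cap to 256), 230 mm above the bench, the height to grip, from above in any direction. Under it a fixed white disc, 92 mm wide, its top at 200 mm, bears the black numbers 0 to 8. This point turns with the sleeve; the pointer lies 80 degrees clockwise from above of its x axis.
- red_sleeve (a joint): Sleeve's turn, rad: 0 at number 0, growing counter-clockwise from above, 0.349 (20 degrees) a number; 6 is 2.094, end stop 2.793 (8). Starts between 1.8 and 4.4 on the scale. It clicks into each number: let go between two, it springs to the nearer, but may stick half-way. Takes about 0.1 N m; it only turns. Its pointer, a tongue 5 mm high, and white line on sleeve and cap show the number set.
- blue_pointer (a point): Tip of the pointer (black tongue with an orange line at the sleeve's foot) of the blue-capped dispenser (white bottle, blue band), 203 mm above the bench, 29.5 mm from its sleeve's axis. Same sizes as the red one; its setting is to be left alone. Bottles are 86 mm in diameter, the fixed feet 120 mm.
- amber_pointer (a point): The same point of the yellow-capped dispenser (dark brown bottle, yellow band), likewise to be left alone. The three dispensers stand in a row across the bench, in any order, their axes at least 170 mm apart.
Mind the look-alikes: they are no part of the job. What is shaped like the part that bears red_sleeve_grip but pink is not meant.

How it is judged:
By the outcome, as a careful person would: the job done as asked, in the order asked, and still so for the second after the job is handed in, with the robot touching nothing.
It also fails if it takes over 37 s, if anything falls off the work surface, if the arm or the gripper's body presses on something with over 40 N, if the wrist force passes 120 N, or if a joint passes its speed limit or range.

ROBOT

A 7-joint arm with a two-finger parallel gripper is mounted at the origin on the work surface. World frame = base frame: x ahead of the robot, y to its left, z up, the work surface at z = 0. Lengths are in m, angles in rad, forces in N, time in s.
With the tool pointing down it reaches from about 0.425 to 0.875 m from the base axis. Payload 4.7 kg.
Tool frame: the origin (TCP) lies between the finger pads; the fingertips stand 14 mm ahead of it and the grasp point (between the pads) lies 5 mm behind it; z points along the fingers, y is the line along which they close (so a half turn about z gives the same grasp; the last joint's range is limited). The gripper opens to 87 mm and grips with 3 to 60 N. Pads are 19 mm wide; open, the fingers measure 117 mm over their backs; the gripper's body (75 mm by 190 mm) begins 51 mm behind the grasp point.
Start: joints at [-1.332, 0.321, -0.07, 1.45, 0.023, 1.371, -0.057], TCP at [0.145, 0.634, 0.212] pointing down, gripper open.
Joint ranges: [-2.86, 2.86], [-0.3, 2.09], [-1.38, 1.24], [0.06, 2.45], [-1.56, 4.7], [0.09, 2.05], [-2.69, 2.69]. Speed limits (rad/s): [2.57, 2.57, 3.14, 3.14, 3.14, 3.14, 3.14].

INTERFACE

Orientations are given as a rotation vector (axis times angle).
In Python, from bench import ctrl gives the robot as it stands.
- The arm moves only by the shell command python3 -m inch 'ROWS' [OPENING] [FORCE]. ROWS is JSON, a list of rows, each a list of 6 numbers: the shift along the world's x, y, z in mm, then the turn, a rotation vector about the world's x, y, z in degrees. In form: [[tx, ty, tz, rx, ry, rz], ...]. A call has 1 to 20 rows; each row is the pose to reach, as a shift and turn from the pose commanded when the call began; what a row does not reach only later rows make up. A row lasts 1/8 s, in which the tool goes at most 62.5 mm and 10.7 degrees, less where a joint would pass 70% of its speed; a pose out of reach is approached as far as the arm can. A call with a gripper value outside its range is refused whole. OPENING is the finger opening in mm, from 0 to 87, set as the call begins (- or left out, the last holds). The fingers move at their own pace and stop on an object; FORCE is the grip in N (left out, the last holds). Time passes only in rows, so rows that repeat a pose let the fingers close. It gives the time, the measured TCP pose, the force, the opening and the grip force at its end, in the units of the state.
- ctrl.get_state(): the state, without advancing time (a new reading comes with each control period).
- ctrl.get_image(name): name is "scene" or "side" or "wrist"; returns (picture, depth): 384x512x3 uint8, red, green, blue; 384x512 float32, m along the optical axis (not along the pixel's ray), 0 where there is no reading.
- ctrl.camera_params(name): a dict with "mtx" (3x3 intrinsics, pixels), "dist_coeffs" ([k1, k2, p1, p2, k3] as OpenCV has them; the pictures are not rectified), "T" (4x4, takes a point from camera to world coordinates). Camera axes: x right, y down, z forward; pixel columns grow to the right and rows downward; lengths in m; the calibration is good to about 2 mm. A picture is of the moment at which its call begins: read the wrist's pose just before it. camera_params takes no time and is no camera call; for the wrist camera it gives the pose at the moment of the call.
- ctrl.close_job(): hands the job in; it is judged then, once.
The state is a dict: "time": time; "joint_positions": joint angles; "qd": joint speeds; "joint_torque": joint torques, N m; "position": TCP position; "tool_rot": TCP orientation; "ft_force": force on the tool from outside, world axes, zero at the start; "torque": the same for the moment, N m; "grip_width": opening from 0.0 (shut) to 1.0 (fully open); "grip_force": force on a finger pad.
Only numpy, scipy, OpenCV 4.12 (cv2) and the standard library are available. Lean on these libraries where they do the work, as an engineer would, in place of code of your own. Each camera call takes 0.05 s, during which the arm holds its last target. There are 200 camera calls.

## Working session

There is one attempt and no reset: what is moved stays moved. The work goes in short steps, Python scripts to look and compute and a shell command to move; the robot and the scene stay as the last step left them, time stands still between calls to the robot, and variables do not carry over. Pictures are saved under pics/ and viewed, at most 10 in all, crops included, and the job is handed in when it is done.

```bash
mkdir -p pics; cat > h.py <<'E'
import numpy as np, cv2
from bench import ctrl
def snap(n):
    P=ctrl.camera_params(n); im,d=ctrl.get_image(n); return im,d,P
def ray(P,uv):
    u=cv2.undistortPoints(np.array(uv,float).reshape(-1,1,2),np.array(P["mtx"]),np.array(P["dist_coeffs"])).reshape(-1,2)
    T=np.array(P["T"]); return T[:3,3],np.c_[u,np.ones(len(u))]@T[:3,:3].T
def plane(P,uv,z):
    o,r=ray(P,uv); return o+r*((z-o[2])/r[:,2])[:,None]
def proj(P,X):
    T=np.linalg.inv(np.array(P["T"])); 
    return cv2.projectPoints(np.array(X,float).reshape(-1,1,3),cv2.Rodrigues(T[:3,:3])[0],T[:3,3],np.array(P["mtx"]),np.array(P["dist_coeffs"]))[0].reshape(-1,2)
E
python3 - <<'E'
from h import *
ims=[]
for n in("scene","side"):
    im,d,P=snap(n); np.savez(f"pics/{n}0.npz",im=im,d=d,**{k:np.array(v) for k,v in P.items()}); ims.append(im); print(n,np.round(P["T"],2).tolist())
cv2.imwrite("pics/a_scene.png",ims[0][...,::-1]);cv2.imwrite("pics/a_side.png",ims[1][...,::-1])
s=ctrl.get_state();print(s["time"],s["position"],s["tool_rot"])
E
```

```text
scene [[-0.45, 0.77, -0.44, 0.97], [0.89, 0.39, -0.23, 0.2], [-0.01, -0.5, -0.86, 1.05], [0.0, 0.0, 0.0, 1.0]]
side [[0.9, -0.25, 0.36, 0.08], [-0.44, -0.48, 0.76, -0.88], [-0.02, -0.84, -0.54, 0.74], [0.0, 0.0, 0.0, 1.0]]
0.1 [0.14482674 0.63314246 0.21069997] [-3.52228904e-01 -3.12173648e+00  2.63661050e-03]
```

View pics/a_scene.png

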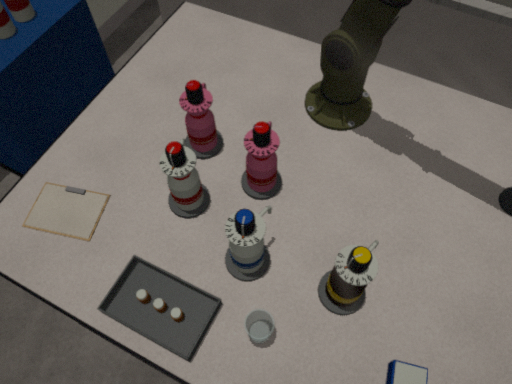

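View pics/a_side.png

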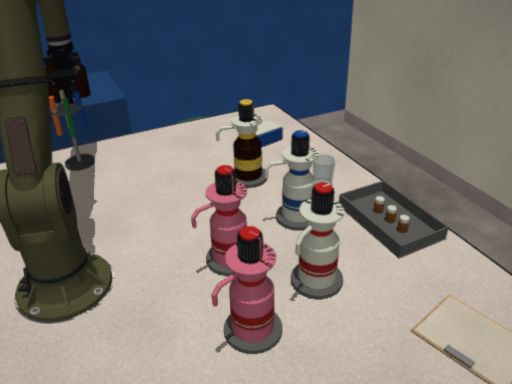

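The scene view shows red caps at (175,150) on the white bottle with the red band, and at (194,92) and (262,133) on pink look-alikes. The blue cap is at (244,216) and the yellow one at (361,257). In the side view the target's cap is at (323,192), and the pink ones are at (225,173) and (249,240). I choose scene (175,150) and check it with a crop.

```bash
python3 - <<'E'
from h import *
D={n:dict(np.load(f"pics/{n}0.npz")) for n in("scene","side")}
def caps(n):
    im=D[n]["im"];h=cv2.cvtColor(im,cv2.COLOR_RGB2HSV);out={}
    for c,(lo,hi) in dict(red=((0,200,120),(6,255,255)),blue=((100,150,60),(125,255,255)),yel=((20,190,120),(32,255,255))).items():
        m=cv2.inRange(h,lo,hi)
        if c=="red": m|=cv2.inRange(h,(174,200,120),(180,255,255))
        k,l,st,ce=cv2.connectedComponentsWithStats(m)
        for i in range(1,k):
            if 40<st[i,4]<900: 
                p=plane(D[n],[ce[i]],.25)[0]; print(n,c,st[i].tolist(),ce[i].round(0),p.round(3))
caps("scene");caps("side")
a=D["scene"]["im"][125:225,130:230];b=D["side"]["im"][170:300,270:370]
cv2.imwrite("pics/b.png",np.hstack([cv2.resize(a,(400,400),interpolation=3),cv2.resize(b[:100],(400,400),interpolation=3)])[...,::-1])
E
```

```text
scene red [187, 81, 12, 8, 63] [193.  85.] [ 0.335 -0.315  0.25 ]
scene red [255, 122, 13, 10, 84] [262. 127.] [ 0.383 -0.09   0.25 ]
scene red [167, 142, 14, 11, 93] [174. 147.] [ 0.528 -0.252  0.25 ]
scene blue [236, 210, 17, 14, 168] [244. 216.] [ 0.617 -0.017  0.25 ]
scene blue [391, 361, 4, 23, 46] [392. 372.] [0.777 0.365 0.25 ]
scene yel [354, 247, 17, 16, 184] [362. 254.] [0.587 0.239 0.25 ]
side red [217, 166, 16, 8, 71] [224. 170.] [ 0.386 -0.086  0.25 ]
side red [315, 183, 17, 9, 95] [322. 188.] [ 0.533 -0.247  0.25 ]
side red [240, 227, 20, 12, 152] [248. 233.] [ 0.339 -0.309  0.25 ]
side blue [36, 3, 13, 54, 244] [42. 32.] [0.118 1.639 0.25 ]
side blue [52, 116, 21, 34, 362] [ 61. 136.] [0.084 0.274 0.25 ]
side blue [257, 128, 25, 18, 232] [270. 136.] [0.551 0.01  0.25 ]
side blue [294, 131, 14, 7, 70] [300. 134.] [ 0.621 -0.014  0.25 ]
side blue [0, 140, 4, 22, 51] [  1. 153.] [-0.065  0.251  0.25 ]
side blue [291, 170, 17, 5, 52] [299. 172.] [ 0.523 -0.172  0.25 ]
side blue [288, 200, 13, 6, 55] [293. 203.] [ 0.455 -0.266  0.25 ]
side yel [240, 158, 20, 9, 93] [249. 163.] [ 0.449 -0.085  0.25 ]
```

View pics/b.png

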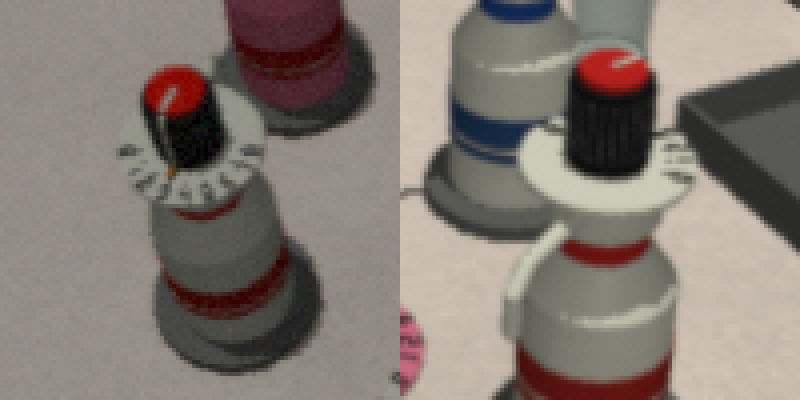

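The crop confirms the white bottle with the red band and red cap. Its axis is near (0.53,-0.25), and the pointer in the scene view is near (173,168). Next I move above it, yawing along with the base.

```bash
python3 -m inch '[[20,-10,60,0,0,0],[40,-20,115,0,0,-5],[65,-40,160,0,0,-10],[100,-75,190,0,0,-15],[135,-115,200,0,0,-20],[170,-160,200,0,0,-28],[205,-205,200,0,0,-36],[240,-255,200,0,0,-44],[275,-305,200,0,0,-52],[300,-360,200,0,0,-60],[320,-415,200,0,0,-68],[330,-475,200,0,0,-76],[340,-535,200,0,0,-84],[350,-595,200,0,0,-92],[358,-655,200,0,0,-100],[366,-715,200,0,0,-100],[372,-775,200,0,0,-100],[378,-835,200,0,0,-100],[385,-883,200,0,0,-100],[385,-883,200,0,0,-100]]'
python3 - <<'E'
from h import *
im,d,P=snap("wrist"); np.savez("pics/w1.npz",im=im,d=d,**{k:np.array(v) for k,v in P.items()})
s=ctrl.get_state();print(s["joint_positions"],np.round(P["T"],3).tolist(),proj(P,[.53,-.25,.256]),cv2.Rodrigues(np.array(s["tool_rot"]))[0].round(2).tolist())
cv2.imwrite("pics/w1.png",im[...,::-1])
E
```

```text
time: 2.6
position: [0.5282, -0.254, 0.4107]
tool_rot: [2.625, 1.725, -0.006]
ft_force: [-0.5, 0.4, -0.7]
grip_width: 0.999
grip_force: 0.0
[-0.29889413  0.2111471   0.86507575  1.27031536 -0.16074261  1.73235466
  0.12557472] [[0.918, -0.377, -0.123, 0.561], [-0.396, -0.875, -0.279, -0.176], [-0.002, 0.305, -0.952, 0.582], [0.0, 0.0, 0.0, 1.0]] [[253.65835521 172.75128341]] [[0.39, 0.92, -0.0], [0.92, -0.39, -0.0], [-0.0, -0.0, -1.0]]
```

View pics/w1.png

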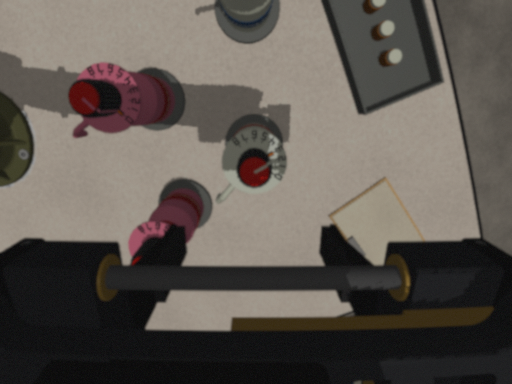

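The wrist view shows the target's red cap at (255,169), its white pointer line running to the right and up to about (272,160), and the numbers around it on the disc. I zoom in and measure.

```bash
python3 - <<'E'
from h import *
Z=dict(np.load("pics/w1.npz"));im=Z["im"]
h=cv2.cvtColor(im,cv2.COLOR_RGB2HSV);m=cv2.inRange(h,(0,150,60),(8,255,255))|cv2.inRange(h,(172,150,60),(180,255,255))
m[:, :225]=0;m[:,285:]=0;m[:140]=0;m[200:]=0
c=max(cv2.findContours(m,0,2)[0],key=cv2.contourArea);q=cv2.convexHull(c);e=cv2.minEnclosingCircle(q);p=plane(Z,[e[0]],.256)[0]
rim=plane(Z,q.reshape(-1,2),.256);print(e,p,"diam",np.ptp(rim[:,:2],axis=0))
for k in("scene","side"):
    print(k,proj(dict(np.load(f"pics/{k}0.npz")),[*p[:2],.256]))
# ideal angle ticks about axis projected
for a in range(0,360,30):
    t=np.radians(a);print(a,proj(Z,[p[0]+.038*np.cos(t),p[1]+.038*np.sin(t),.2])[0].round(0),end=' ')
cv2.imwrite("pics/w1c.png",cv2.resize(im[115:205,205:305],(800,600) if 0 else (660,594),interpolation=cv2.INTER_CUBIC)[...,::-1])
E
```

```text
((254.10227966308594, 171.6420440673828), 14.565079689025879) [ 0.53103241 -0.24895167  0.256     ] diam [0.03476015 0.03490768]
scene [[173.6473901  146.41554566]]
side [[322.1762538  185.94033161]]
0 [279. 152.] 30 [271. 140.] 60 [257. 135.] 90 [243. 137.] 120 [232. 146.] 150 [227. 159.] 180 [229. 173.] 210 [238. 183.] 240 [251. 188.] 270 [264. 186.] 300 [275. 178.] 330 [281. 165.]
```

View pics/w1c.png

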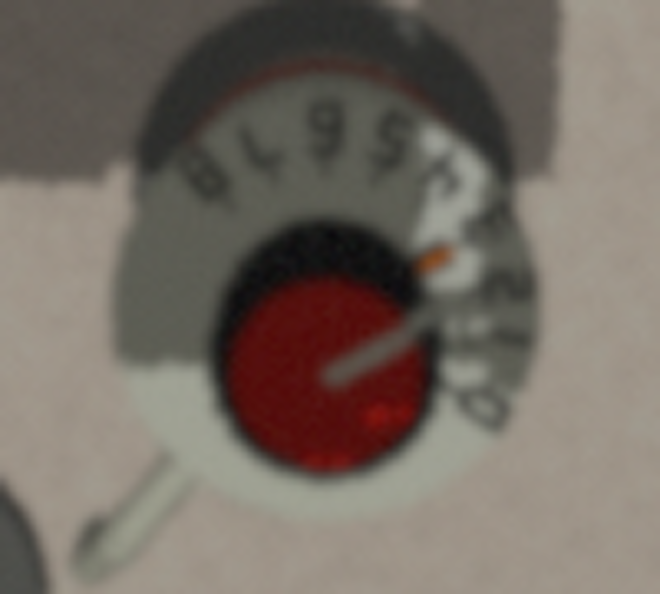

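The crop shows 8 at (203,180), 7 at (258,155), 6 at (325,125), 5 at (388,140), 4 at (443,182), 3 at (497,222), 2 at (510,288), 1 at (513,345) and 0 at (485,410). The orange pointer mark is at (435,262), between 2 and 3 or close to 3.

```bash
python3 - <<'E'
from h import *
Z=dict(np.load("pics/w1.npz"));c=np.array([.531,-.249])
f=lambda x,y:(205+(x+.5)/6.6-.5,115+(y+.5)/6.6-.5)
N=[(485,410),(513,345),(510,288),(497,222),(443,182),(388,140),(325,125),(258,155),(203,180)]
def ang(pt,z):
    d=plane(Z,[f(*pt)],z)[0][:2]-c; return np.degrees(np.arctan2(d[1],d[0])),np.hypot(*d)*1000
A=np.array([ang(n,.2) for n in N]);A[:,0]=np.degrees(np.unwrap(np.radians(A[:,0])))
print(A.round(1).tolist());z0=np.mean(A[:,0]-20*np.arange(9));print("zero",z0)
for nm,q,z in(("orange",(435,262),.204),("capend",(420,318),.256)):
    a=ang(q,z);print(nm,a,(a[0]-z0)/20)
s=ctrl.get_state();print(s["position"],np.degrees(s["tool_rot"]))
E
```

```text
[[-54.7, 40.0], [-32.7, 40.3], [-14.9, 39.1], [5.6, 40.6], [25.8, 36.9], [47.5, 38.7], [67.1, 39.6], [89.5, 36.3], [108.7, 38.1]]
zero -53.12094361745525
orange (np.float64(4.553812547339631), np.float64(25.526241695664428)) 2.883737808239744
capend (np.float64(9.717624750519594), np.float64(20.050397924117235)) 3.1419284183987424
[ 0.52916534 -0.25109724  0.41088607] [-150.18524265  -99.16770403    0.17642464]
```

The zero direction is -53°, and the pointer is at number 3, so I need +60° counter-clockwise. Next I descend and grip.

```bash
python3 -m inch '[[2,2,-50,0,0,0],[2,2,-100,0,0,0],[2,2,-130,0,0,0],[2,2,-155,0,0,0],[2,2,-175,0,0,0],[2,2,-186,0,0,0],[2,2,-186,0,0,0],[2,2,-186,0,0,0]]' 87 && python3 -m inch '[[0,0,0,0,0,0],[0,0,0,0,0,0],[0,0,0,0,0,0],[0,0,0,0,0,0],[0,0,0,0,0,0],[0,0,0,0,0,0],[0,0,0,0,0,0],[0,0,0,0,0,0]]' 38 25
```

```text
time: 3.65
position: [0.5325, -0.2471, 0.2266]
tool_rot: [2.616, 1.737, 0.002]
ft_force: [0.8, 0.5, 0.5]
grip_width: 0.998
grip_force: 0.0
time: 4.65
position: [0.5323, -0.2475, 0.2257]
tool_rot: [2.617, 1.736, 0.001]
ft_force: [2.8, -1.7, -0.2]
grip_width: 0.499
grip_force: 25.0
```

```bash
python3 -m inch '[[0,0,0,0,0,5],[0,0,0,0,0,10],[0,0,0,0,0,15],[0,0,0,0,0,20],[0,0,0,0,0,25],[0,0,0,0,0,30],[0,0,0,0,0,35],[0,0,0,0,0,40],[0,0,0,0,0,45],[0,0,0,0,0,50],[0,0,0,0,0,55],[0,0,0,0,0,60],[0,0,0,0,0,60],[0,0,0,0,0,60],[0,0,0,0,0,60]]'
python3 - <<'E'
from h import *
s=ctrl.get_state();print(s["joint_positions"],s["torque"])
im,d,P=snap("wrist"); np.savez("pics/w2.npz",im=im,d=d,**{k:np.array(v) for k,v in P.items()})
u=proj(P,[.531,-.249,.256])[0];print(u)
im2,_,P2=snap("scene")
a=im[150:384,120:400];b=im2[115:195,130:226]
cv2.imwrite("pics/w2.png",np.hstack([cv2.resize(a,(400,334),interpolation=2),cv2.resize(b,(400,334),interpolation=2)])[...,::-1])
E
```

```text
time: 6.52
position: [0.5295, -0.248, 0.2257]
tool_rot: [-1.401, -2.807, 0.002]
ft_force: [-5.9, -1.1, 3.2]
grip_width: 0.493
grip_force: 25.0
[-0.21729837  0.20607538  0.70711693  1.61815772 -0.13438841  1.37184975
  1.15182168] [-0.18991805  1.34069121 -0.00652616]
[253.80715843 259.90809352]
```

View pics/w2.png

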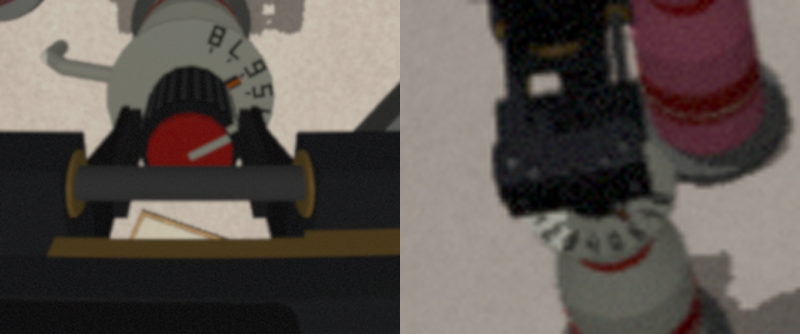

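The orange mark is at crop (233,83), by the digit I read as 6 at (257,67). 8 is at (216,38), 7 at (236,48) and 5 at (263,90).

```bash
python3 - <<'E'
from h import *
Z=dict(np.load("pics/w2.npz"));im=Z["im"];c=np.array([.531,-.249])
f=lambda x,y:(120+x*.7,150+y*.7)
h=cv2.cvtColor(im,cv2.COLOR_RGB2HSV);m=cv2.inRange(h,(5,130,90),(20,255,255));m[:190]=0;m[225:]=0;m[:,:265]=0;m[:,300:]=0
ys,xs=np.nonzero(m);o=(xs.mean(),ys.mean());print(o,len(xs))
for n,q,z in(("or",o,.2045),(8,f(216,38),.2),(7,f(236,48),.2),(6,f(257,67),.2),(5,f(263,90),.2)):
    d=plane(Z,[q],z)[0][:2]-c;a=np.degrees(np.arctan2(d[1],d[0]));print(n,a,np.hypot(*d),(a+53.1)/20)
E
```

```text
(np.float64(283.28), np.float64(208.08)) 25
or 67.10030500519098 0.02529474584089292 6.010015250259549
8 107.2940552685612 0.037786096488416604 8.01970276342806
7 89.5503557560544 0.03812296293856453 7.132517787802721
6 66.96176220923601 0.03991096578600039 6.003088110461801
5 47.278632918080845 0.03909123769726691 5.0189316459040425
```

The pointer is at 6.01. I let go, rise and check.

```bash
python3 -m inch '[[0,0,0,0,0,0],[0,0,0,0,0,0],[0,0,0,0,0,0],[0,0,0,0,0,0],[0,0,0,0,0,0],[0,0,0,0,0,0],[0,0,15,0,0,0],[0,0,50,0,0,0],[0,0,100,0,0,0],[0,0,150,0,0,0],[0,0,185,0,0,0],[0,0,185,0,0,0],[0,0,185,0,0,0]]' 87
python3 - <<'E'
from h import *
im,d,Z=snap("wrist");c=np.array([.531,-.249])
u,v=proj(Z,[*c,.2])[0].astype(int)
h=cv2.cvtColor(im,cv2.COLOR_RGB2HSV);m=cv2.inRange(h,(5,130,90),(20,255,255));k=np.zeros_like(m);k[v-35:v+35,u-35:u+35]=1;m*=k
ys,xs=np.nonzero(m)
p=plane(Z,np.c_[xs,ys],.2045)[:,:2]-c;r=np.hypot(*p.T);g=(r>.02)&(r<.031);a=np.degrees(np.arctan2(p[g,1],p[g,0]));print(len(a),np.median(a),(np.median(a)+53.1)/20)
cv2.imwrite("pics/w3.png",cv2.resize(im[v-45:v+45,u-50:u+50],(660,594),interpolation=2)[...,::-1])
s,_,_=snap("scene");cv2.imwrite("pics/s3.png",s[...,::-1])
E
```

```text
time: 8.25
position: [0.5318, -0.2473, 0.4106]
tool_rot: [-1.399, -2.813, -0.0]
ft_force: [0.4, -0.2, 0.1]
grip_width: 0.999
grip_force: 0.0Traceback (most recent call last):
  File "<stdin>", line 6, in <module>
  File "h.py", line 9, in plane
    o,r=ray(P,uv); return o+r*((z-o[2])/r[:,2])[:,None]
        ~~~^^^^^^
  File "h.py", line 6, in ray
    u=cv2.undistortPoints(np.array(uv,float).reshape(-1,1,2),np.array(P["mtx"]),np.array(P["dist_coeffs"])).reshape(-1,2)
      ~~~~~~~~~~~~~~~~~~~^^^^^^^^^^^^^^^^^^^^^^^^^^^^^^^^^^^^^^^^^^^^^^^^^^^^^^^^^^^^^^^^^^^^^^^^^^^^^^^^^^
cv2.error: OpenCV(4.12.0) /io/opencv/modules/calib3d/src/undistort.dispatch.cpp:347: error: (-215:Assertion failed) CV_IS_MAT(_src) && CV_IS_MAT(_dst) && (_src->rows == 1 || _src->cols == 1) && (_dst->rows == 1 || _dst->cols == 1) && _src->cols + _src->rows - 1 == _dst->rows + _dst->cols - 1 && (CV_MAT_TYPE(_src->type) == CV_32FC2 || CV_MAT_TYPE(_src->type) == CV_64FC2) && (CV_MAT_TYPE(_dst->type) == CV_32FC2 || CV_MAT_TYPE(_dst->type) == CV_64FC2) in function 'cvUndistortPointsInternal'
```

```bash
python3 - <<'E'
from h import *
im,d,Z=snap("wrist");c=np.array([.531,-.249]);np.savez("pics/w3.npz",im=im,d=d,**{k:np.array(v) for k,v in Z.items()})
u,v=proj(Z,[*c,.2])[0].astype(int);print(u,v)
cv2.imwrite("pics/w3.png",cv2.resize(im[v-45:v+45,u-50:u+50],(660,594),interpolation=2)[...,::-1])
h=cv2.cvtColor(im,cv2.COLOR_RGB2HSV);m=cv2.inRange(h,(5,80,50),(22,255,255));ys,xs=np.nonzero(m)
p=plane(Z,np.c_[xs,ys],.2045)[:,:2]-c;r=np.hypot(*p.T);g=(r>.022)&(r<.031);a=np.degrees(np.arctan2(p[g,1],p[g,0]));print(a.round(),(np.median(a)+53.1)/20)
E
```

```text
251 168
[ 71.  70.  72.  71.  69.  67.  66.  71.  70.  68.  66.  65.  67.  65.
  63. -98.] 6.036358362719559
```

View pics/w3.png

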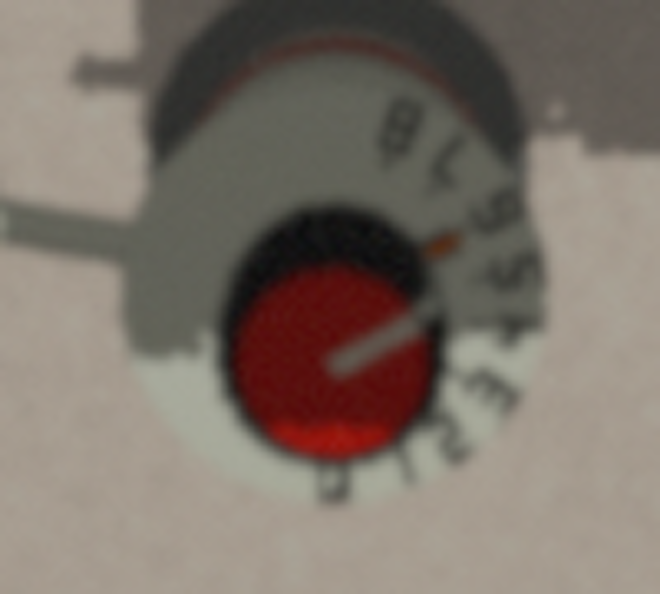

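The orange mark at (440,245) points at the 6 at (495,212), reading 6.04. The sleeve is released and the gripper is clear, so I hand in.

```bash
python3 -c "
from bench import ctrl
print(ctrl.close_job())"
```

```text
the job is handed in; nothing more can be done
None
```

I turned the red-capped dispenser's sleeve from 3 to 6 and let go; a close look afterwards measured its pointer at about 6.04. The arm went nowhere near the other two dispensers, and I handed the job in after about 8.4 of the 37 seconds.

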